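# Free the stuck strainer from its outer cup and stand it on the drip stand

## Task

A white seed strainer is stuck inside a steel outer cup by its twist-lock. Carry the pair by the outer cup, stand it in the square bay of the holding fixture and let go; then take the strainer by its rim, twist it free, pull it out and stand it upright in the middle of the small plate on top of the drip stand. Leave the outer cup standing in the fixture, and do not knock the eraser, the vial or the label roll about.

Things in the scene. Friction and masses are not known exactly. Their poses are not given: they have to be found in the camera images.
- outer_mid (a point): Steel outer cup, loose, about 0.3 kg, 66 mm tall: round wall 63 mm across (61 at the bottom) on a square foot 68 x 68 x 8 mm. Starts upright on the table with the strainer in it (pair 92 mm tall). Point on its axis, 33 mm above its underside; z up, x and y square to the foot's sides. Only the fixture keeps it from turning along with the strainer
- outer_tab (a point): First of the three inward tabs just under the outer cup's rim (at its +x; the others 120 degrees on). They reach in to 23 mm from the axis, are 16 mm wide and 6 mm high; this point is 59 mm above the cup's underside
- strainer_mid (a point): White plastic strainer cup, loose, about 0.09 kg, 82 mm tall, stuck in the outer cup with its underside 10 mm above that of the outer cup. Body tapers from 42 mm to 36 mm across at the flat underside. Point on its axis, 41 mm above its underside (half-way up); z up. It turns easily, without stops, but is held down by its lugs until twisted
- strainer_rim (a point): Middle of the strainer's mouth, 82 mm above its underside. The rim is a straight round collar, 48 mm across, wall 3 mm, 22 mm tall from the mouth down; it stands 26 mm above the rim of the outer cup, and is the place to grip and twist
- strainer_lug (a point): First of the strainer's three outward lugs (at its +x, 41 mm up; the others 120 degrees on), 2 mm below the outer cup's tabs. While a lug is within 35 degrees of a tab it catches under it and the strainer lifts only 2 mm; it comes out when the lugs stand midway between tabs: about 60 degrees from the start, either way (start: lugs within 10 degrees of the tabs)
- fixture_bay (a point): Aluminium fixture, fixed to the table: plate 116 x 116 x 6 mm with four low walls (13 mm above the plate, 8 mm thick) round a square bay 76 x 76 mm for the outer cup's foot (any of four ways round), which then turns no more than about 7 degrees. Point in the middle of the bay's floor, 6 mm above the table; z up, x and y square to the walls
- stand_top (a point): Steel drip stand, fixed to the table: a foot 90 mm across and 9 mm high, a slim column and on top a flat round plate 36 mm across. Point in the middle of the plate's upper face, 80 mm above the table; z up
- eraser: Bystander: blue and white eraser, 34 x 47 x 13 mm, loose; origin at the centre of its underside
- vial: Bystander: glass vial with white cap, 23 mm across, 60 mm tall, standing, loose; origin at the centre of its underside
- label_roll: Bystander: roll of yellow labels, 58 mm across, 26 mm tall, lying flat, loose; origin at the centre of its underside
Things that resemble listed ones, but are neither listed nor needed, are in the scene too. What is shaped like the part that bears outer_mid but brown is not meant. Leave any yellow look-alike of the part that bears strainer_mid alone.

How it is judged:
By the outcome, as a careful person would: the job done as asked, in the order asked, and still so for the second after the job is handed in, with the robot touching nothing.
It also fails if it takes over 58 s, if anything falls off the work surface, if the arm or the gripper's body presses on something with over 40 N, if the wrist force passes 120 N, or if a joint passes its speed limit or range.

## Robot

A 6-joint arm with a two-finger parallel gripper is mounted at the origin on a cart in front of the work surface, level with it; the furniture and walls round the work are solid. World frame = base frame: x ahead of the robot, y to its left, z up, the work surface at z = 0. Lengths are in m, angles in rad, forces in N, time in s.
With the tool pointing down it reaches from about 0.3 to 0.775 m from the base axis. Payload 14.6 kg.
Tool frame: the origin (TCP) lies on the front face of the gripper's body, between the roots of the fingers; the fingertips stand 97 mm ahead of it and the grasp point (between the pads) lies 78 mm ahead of it; z points along the fingers, x is the direction in which the jaws open and shut, and the axes are right-handed (so a half turn about z gives the same grasp; the last joint's range is limited). The gripper opens to 94 mm and grips with 3 to 60 N. Pads are 16 mm wide; open, the fingers measure 119 mm over their backs; the gripper's body (75 mm by 177 mm) begins 78 mm behind the grasp point.
Start: joints at [-1.269, 0.3, 1.521, -0, 1.321, -0.067], TCP at [0.198, -0.513, 0.303] pointing down, gripper open.
Joint ranges: [-3.03, 3.03], [-0.79, 2.21], [0.23, 2.52], [-1.04, 4.18], [0, 3.07], [-2.55, 2.55]. Speed limits (rad/s): [2.22, 2.22, 2.57, 3.14, 3.14, 3.14].

## Interface

Orientations are given as a 3x3 rotation matrix whose columns are the frame's x, y, z axes.
In Python, from cell import env gives the robot as it stands. The module is installed in compiled form; this text tells all that it offers.
- The arm moves only by the tool carry_out, never from a script. Its argument "moves" is one flat list of numbers, 7 for each row, row after row: the turn, a rotation vector about the tool's x, y, z in degrees, then the shift along the tool's x, y, z in mm, then the finger opening in mm, from 0 to 94. A call has 1 to 8 rows; each row shifts and turns the commanded pose from where the row before left it, along the tool's axes as they then stand; what a row does not reach is not made up. A row lasts 1/12 s, in which the tool goes at most 41.7 mm and 7.16 degrees, less where a joint would pass 70% of its speed; a pose out of reach is approached as far as the arm can. A call is refused whole if a number of a shift passes 41.7 or a number of a turn 7.16, either way. A call with a gripper value outside its range is refused whole. The fingers move at their own pace and stop on an object; "force" is the grip in N (left out, the last holds). Time passes only in rows, so rows that do not move let the fingers close. It gives the time, the measured TCP pose, the force and the opening at its end, in the units of the state.
- env.sense(): the state, without advancing time (a new reading comes with each control period).
- env.snapshot(name): name is "side" or "top" or "wrist"; returns the picture (480x640x3 uint8, red, green, blue); there is no depth.
- env.camera_info(name): a dict with "vfov" (degrees; the focal length in pixels is half the picture's height over the tangent of half this angle, whatever the lens; pixels are square), "cx", "cy" (the principal point, pixels), "cam_to_world" (4x4, takes a point from camera to world coordinates); the wrist camera has in their place "T_tool_cam" (4x4, takes a point from camera to tool coordinates, whose origin is the TCP and whose axes are the tool frame's). Camera axes: x right, y down, z forward; pixel columns grow to the right and rows downward; lengths in m; the calibration is good to about 2 mm. A picture is of the moment at which its call begins: read the wrist's pose just before it. camera_info takes no time and is no camera call.
- env.finish_job(): hands the job in, once; it reports no verdict.
The state is a dict: "clock": time; "joint_pos": joint angles; "qvel": joint speeds; "tau": joint torques, N m; "ee_pos": TCP position; "eef_rot": TCP orientation; "contact_force": force on the tool from outside, world axes, zero at the start; "torque": the same for the moment, N m; "opening": finger opening in m.
Only numpy, scipy, OpenCV 4.12 (cv2) and the standard library are available. Lean on these libraries where they do the work, as an engineer would, in place of code of your own. Each camera call takes 0.05 s, during which the arm holds its last target.

## Working session

There is one attempt and no reset: what is moved stays moved. The work goes in short steps, Python scripts to look and compute and a tool call to move; the robot and the scene stay as the last step left them, time stands still between calls to the robot, and variables do not carry over. Pictures are saved under pics/ and viewed, and the job is handed in when it is done.

Besides the shell and the picture viewer there is one more tool, called after "Call:" as name(argument=value, ...), one argument or row to a line, values as JSON. carry_out: Moves the arm, as the interface text tells. Its arguments: {"type":"object","properties":{"moves":{"type":"array","items":{"type":"number"}},"force":{"type":"number"}},"required":["moves"]}

```bash
mkdir -p pics; python3 - <<'E'
from cell import env
import cv2
s=env.sense()
for k in s: print(k,s[k])
for n in("side","top","wrist"):
    print(n,env.camera_info(n))
    cv2.imwrite(f"pics/{n}0.png",env.snapshot(n)[:,:,::-1])
E
```

```text
clock 0.0
joint_pos [-1.26860336e+00  3.00474149e-01  1.52161147e+00 -1.62122201e-05
  1.32070080e+00 -6.65785663e-02]
qvel [ 0.00163535 -0.00045009 -0.00021969 -0.00167933  0.00014151 -0.00070805]
tau [ 1.08856453e-03 -5.31806910e+01 -3.52737987e+01  7.08793360e-02
  2.44129321e-02 -8.02641716e-05]
ee_pos [ 0.19821621 -0.51286809  0.30207174]
eef_rot [[ 3.60473354e-01 -9.32769438e-01 -3.70277596e-04]
 [-9.32768749e-01 -3.60473538e-01  1.13499521e-03]
 [-1.19216412e-03 -6.37521595e-05 -9.99999287e-01]]
contact_force [-0.04568451 -1.1113067  -0.3767549 ]
torque [-0.00286583  0.0106282  -0.00216394]
opening 0.09374777917957561
side {'vfov': 55.45745669985974, 'cx': 313.7086534310934, 'cy': 238.62492938948117, 'cam_to_world': array([[ 0.98552445, -0.07149497,  0.15372063,  0.40452292],
       [-0.16847643, -0.51411141,  0.84101436, -0.81954904],
       [ 0.01890123, -0.85473852, -0.51871458,  0.58771878],
       [ 0.        ,  0.        ,  0.        ,  1.        ]])}
top {'vfov': 43.79086453344826, 'cx': 318.657956509731, 'cy': 243.6899755484103, 'cam_to_world': array([[ 1.53200896e-06, -9.97201724e-01,  7.47577575e-02,
         4.09092028e-01],
       [-9.99797909e-01, -1.50440109e-03, -2.00468783e-02,
        -4.93617218e-03],
       [ 2.01032472e-02, -7.47426189e-02, -9.97000201e-01,
         1.47566123e+00],
       [ 0.00000000e+00,  0.00000000e+00,  0.00000000e+00,
         1.00000000e+00]])}
wrist {'vfov': 69.09005633487617, 'cx': 315.4538904522991, 'cy': 240.15116995825232, 'T_tool_cam': array([[ 9.99999687e-01,  7.86554213e-04, -8.53819592e-05,
         1.92080517e-03],
       [-7.38801706e-04,  9.66961068e-01,  2.54923021e-01,
        -7.40005837e-02],
       [ 2.83071807e-04, -2.54922879e-01,  9.66961347e-01,
        -8.18162014e-02],
       [ 0.00000000e+00,  0.00000000e+00,  0.00000000e+00,
         1.00000000e+00]])}
```

View pics/top0.png

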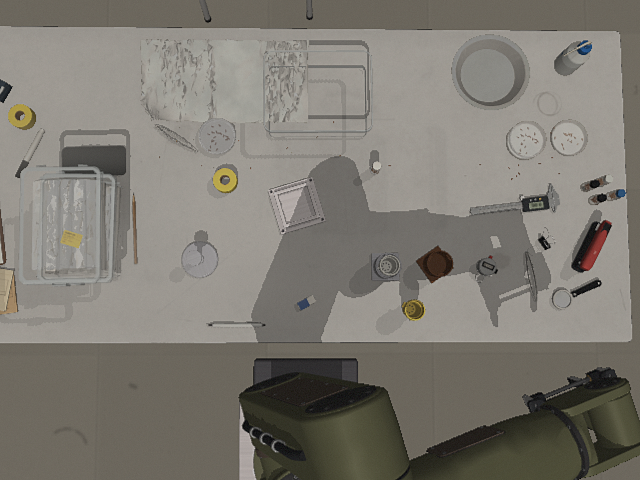

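View pics/side0.png

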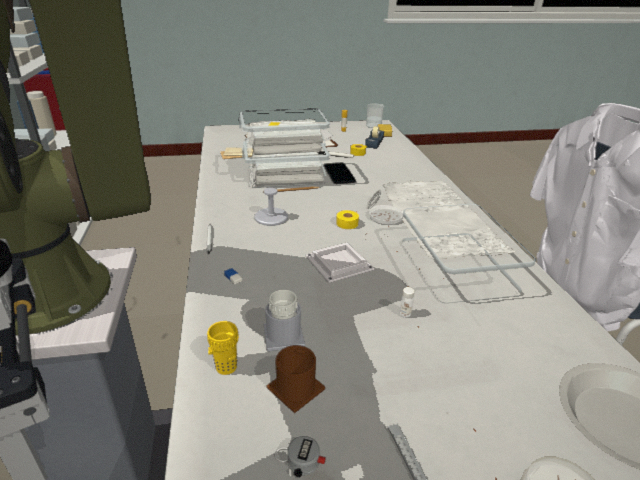

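View pics/wrist0.png

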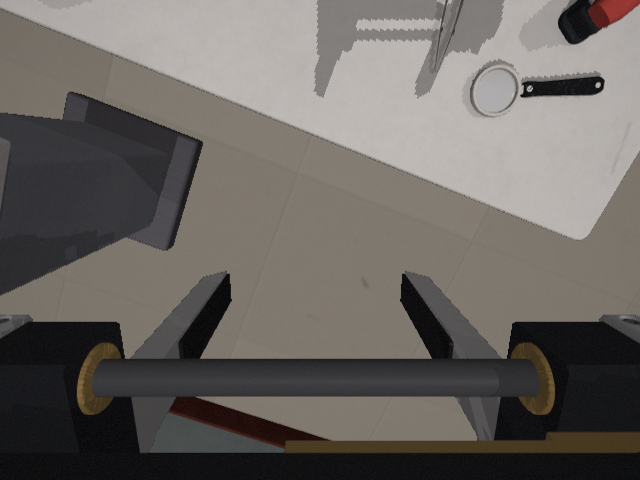

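```bash
cat >h.py <<'E'
import numpy as np,cv2
from cell import env
def ray(n,u,v,s=None):
    i=env.camera_info(n); f=240/np.tan(np.radians(i['vfov']/2))
    if 'cam_to_world' in i: T=i['cam_to_world']
    else:
        W=np.eye(4);W[:3,:3]=s['eef_rot'];W[:3,3]=s['ee_pos'];T=W@i['T_tool_cam']
    d=T[:3,:3]@np.array([(u-i['cx'])/f,(v-i['cy'])/f,1]);return T[:3,3],d
def onz(n,u,v,z,s=None):
    o,d=ray(n,u,v,s);return (o+d*(z-o[2])/d[2])[:3]
def proj(n,p,s=None):
    i=env.camera_info(n); f=240/np.tan(np.radians(i['vfov']/2))
    if 'cam_to_world' in i: T=i['cam_to_world']
    else:
        W=np.eye(4);W[:3,:3]=s['eef_rot'];W[:3,3]=s['ee_pos'];T=W@i['T_tool_cam']
    q=np.linalg.inv(T)@np.append(p,1);return q[0]/q[2]*f+i['cx'],q[1]/q[2]*f+i['cy']
E
python3 - <<'E'
from h import *
a=cv2.imread('pics/top0.png')
cv2.imwrite('pics/c1.png',cv2.resize(a[235:325,350:460],None,fx=7,fy=6.6,interpolation=cv2.INTER_CUBIC)[:594,:770])
cv2.imwrite('pics/c2.png',cv2.resize(a[170:320,170:340],None,fx=4,fy=4,interpolation=cv2.INTER_CUBIC))
b=cv2.imread('pics/side0.png')
cv2.imwrite('pics/c3.png',cv2.resize(b[180:360,190:380],None,fx=3.3,fy=3.3,interpolation=cv2.INTER_CUBIC))
E
```

```text
(no output)
```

View pics/c1.png

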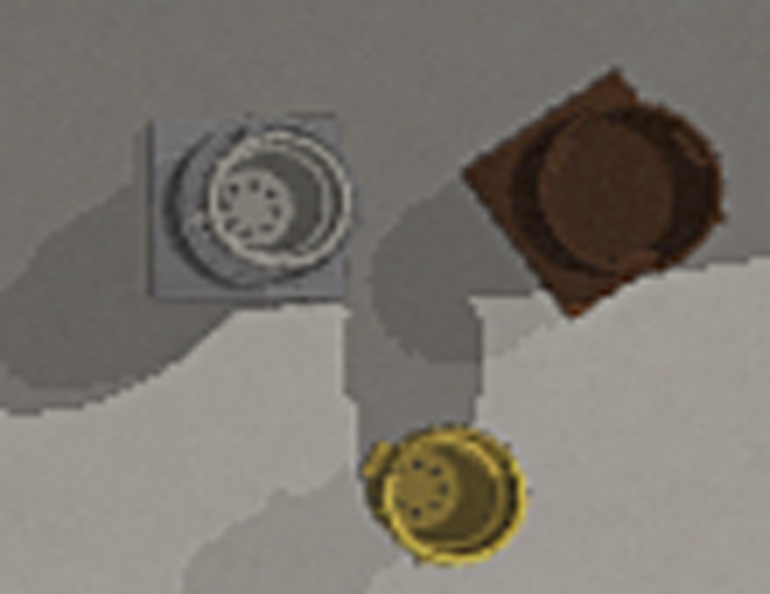

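View pics/c2.png

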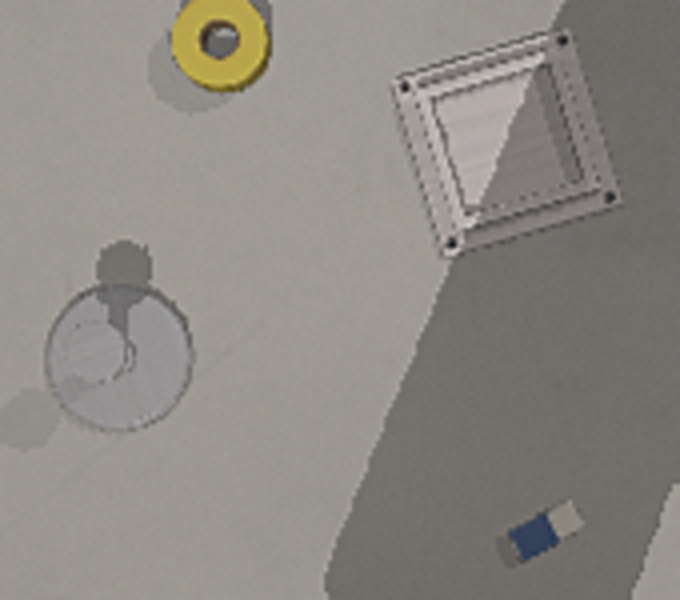

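View pics/c3.png

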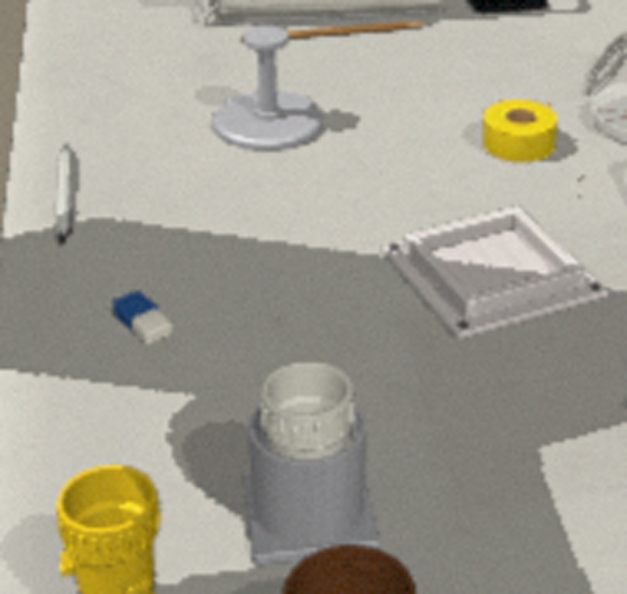

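The target is the grey steel cup with the white strainer, at top (387,265). The brown cup at (436,263) and the yellow strainer at (414,310) are the excluded look-alikes. The fixture bay is at top (297,205), and the drip stand is at (200,259) with its plate near (195,258).

```bash
python3 - <<'E'
from h import *
np.set_printoptions(precision=4,suppress=True)
def c1(x,y,z): return onz('top',350+(x+.5)/7-.5,235+(y+.5)/6.6-.5,z)
def c2(x,y,z): return onz('top',170+(x+.5)/4-.5,170+(y+.5)/4-.5,z)
P=np.array([c1(152,118,.008),c1(340,115,.008),c1(347,298,.008),c1(152,297,.008)])
print('foot',P.mean(0),P[:,:2].tolist())
print('strrim',c1(280,199,.092),'outer rim',c1(255,204,.066))
B=np.array([c1(467,174,.008),c1(616,70,.008),c1(573,318,.008)]);print('brown',(B[1]+B[2])/2,c1(633,185,.066))
print('yellow rim',c1(455,495,.082))
F=np.array([c2(393,82,.006),c2(568,30,.006),c2(622,203,.006),c2(448,256,.006)])
print('fix outer',F.mean(0));
for a,b in((0,1),(3,2),(0,3),(1,2)):
    d=F[b]-F[a];print(np.linalg.norm(d),np.degrees(np.arctan2(d[1],d[0])))
print('stand foot',c2(119,357,.009),'plate',c2(96,350,.08))
print('roll',c2(217,40,.026),'eraser',c2(543,533,.0))
# side checks
def c3(x,y,z): return onz('side',190+(x+.5)/3.3-.5,180+(y+.5)/3.3-.5,z)
print('side: plate',c3(266,38,.08),'foot',c3(268,120,.009),'rim',c3(308,393,.092))
G=np.array([c3(388,253,.006),c3(517,208,.006),c3(607,291,.006),c3(465,335,.006)]);print('fix',G.mean(0))
for a,b in((0,1),(1,2)):
    d=G[b]-G[a];print(np.linalg.norm(d),np.degrees(np.arctan2(d[1],d[0])))
E
```

```text
foot [ 0.4645 -0.1979  0.008 ] [[0.4976558687658543, -0.1642959314020226], [0.4988607013277734, -0.23075027013795518], [0.43051423317783527, -0.2325361072328277], [0.4308658874185102, -0.16385512354509454]]
strrim [ 0.4641 -0.1976  0.092 ] outer rim [ 0.4633 -0.1927  0.066 ]
brown [ 0.4695 -0.3205  0.008 ] [ 0.4702 -0.3211  0.066 ]
yellow rim [ 0.36   -0.2564  0.082 ]
fix outer [0.6148 0.0202 0.006 ]
0.11342255592002466 -73.07186221159547
0.11244852071476703 -72.85790438776621
0.11368301033890535 -162.29169988398203
0.11325400970384565 -162.7819336394787
stand foot [0.4813 0.2577 0.009 ] plate [0.4819 0.2584 0.08  ]
roll [0.6746 0.1979 0.026 ] eraser [ 0.3737 -0.0019  0.    ]
side: plate [0.4838 0.2513 0.08  ] foot [0.4829 0.2483 0.009 ] rim [ 0.4656 -0.2046  0.092 ]
fix [0.6181 0.0175 0.006 ]
0.11306489542225957 23.95044094500319
0.1182711762790457 -72.26057696783245
```

Call:
carry_out(
  moves=[0, 0, 0, -12, -22.5, 0, 94, 0, 0, 0, -12, -22.5, 0, 94, 0, 0, 0, -12, -22.5, 0, 94, 0, 0, 0, -12, -22.5, 0, 94, 0, 0, 0, -12, -22.5, 0, 94, 0, 0, 0, -12, -22.5, 0, 94, 0, 0, 0, -12, -22.5, 0, 94, 0, 0, 0, -12, -22.5, 0, 94],
)

```text
clock: 0.82
ee_pos: [0.3322, -0.3575, 0.3025]
eef_rot: [[0.36, -0.933, -0.0], [-0.933, -0.36, 0.0], [-0.0, 0.0, -1.0]]
contact_force: [0.3, -0.4, -0.0]
opening: 0.0939
```

Call:
carry_out(
  moves=[0, 0, 0, -12, -22.5, 0, 94, 0, 0, 0, -12, -22.5, 0, 94, 0, 0, 0, -12, -22.5, 0, 94, 0, 0, 0, -12, -22.5, 0, 94, 0, 0, 0, -12, -20, 0, 94, 0, 0, 0, -12, -10, 0, 94, 0, 0, 0, 0, 0, 0, 94, 0, 0, 0, 0, 0, 0, 94],
)

```text
clock: 1.48
ee_pos: [0.4176, -0.2479, 0.3026]
eef_rot: [[0.362, -0.932, -0.0], [-0.932, -0.362, 0.0], [-0.0, 0.0, -1.0]]
contact_force: [1.0, 0.0, 0.2]
opening: 0.0937
```

```bash
cat >>h.py <<'E'
def rem(tx,ty,tz=None,s=None):
    s=s or env.sense();R=s['eef_rot'];p=s['ee_pos'];d=np.array([tx,ty,p[2] if tz is None else tz])-p
    print('t %.2f'%s['clock'],'pos',p.round(4),'yaw %.1f'%np.degrees(np.arctan2(R[1,0],R[0,0])),'rem tool mm',(R.T@d*1000).round(1),'F',s['contact_force'].round(1),'op %.4f'%s['opening'],'q',s['joint_pos'].round(2))
E
python3 - <<'E'
from h import *
rem(.464,-.199)
cv2.imwrite('pics/w1.png',env.snapshot('wrist')[:,:,::-1])
E
```

```text
t 1.48 pos [ 0.4176 -0.2479  0.3026] yaw -68.8 rem tool mm [-28.8 -60.9  -0. ] F [1.  0.  0.2] op 0.0937 q [-0.61  0.16  1.7  -0.    1.29  0.59]
```

View pics/w1.png

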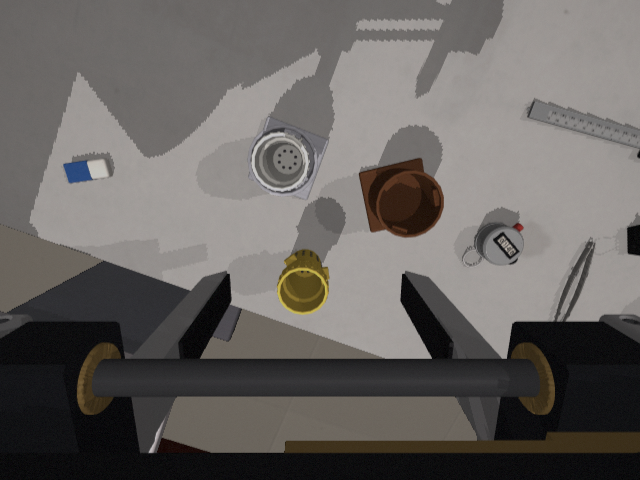

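```bash
python3 - <<'E'
from h import *
a=cv2.imread('pics/w1.png')
cv2.imwrite('pics/w1c.png',cv2.resize(a[100:220,230:380],None,fx=5,fy=5,interpolation=cv2.INTER_CUBIC))
s=env.sense()
print(onz('wrist',283,161,.092,s),onz('wrist',269,117,.008,s),onz('wrist',309,198,.008,s))
E
```

```text
[ 0.46797082 -0.20233622  0.092     ] [ 0.49857396 -0.16803476  0.008     ] [ 0.4358932  -0.23574132  0.008     ]
```

View pics/w1c.png

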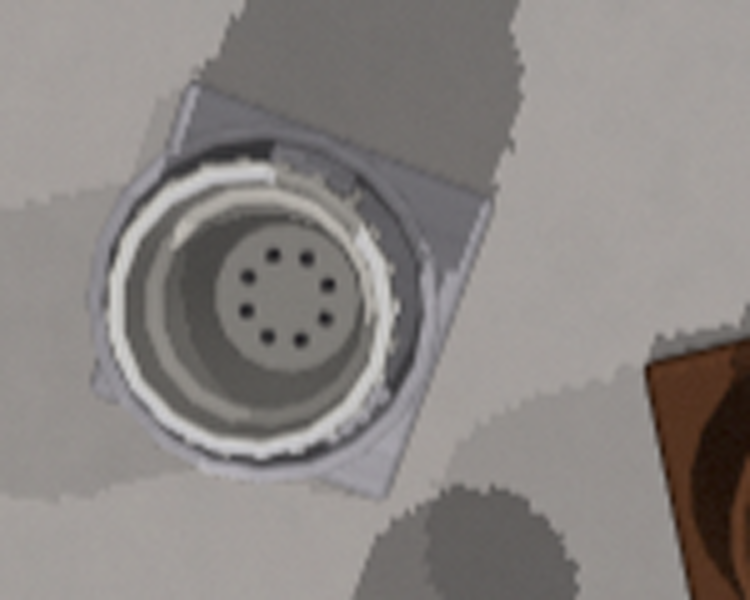

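Call:
carry_out(
  moves=[0, 0, 0, -4.4, -10.4, 6, 94, 0, 0, 0, -4.4, -10.4, 14, 94, 0, 0, 0, -4.4, -10.4, 18, 94, 0, 0, 0, -4.4, -10.4, 18, 94, 0, 0, 0, -4.4, -10.4, 18, 94, 0, 0, 0, -4.5, -10.7, 8, 94, 0, 0, 0, 0, 0, 0, 94, 0, 0, 0, 0, 0, 0, 94],
)

```text
clock: 2.2
ee_pos: [0.4667, -0.2008, 0.2207]
eef_rot: [[0.361, -0.933, -0.0], [-0.933, -0.361, 0.0], [-0.0, 0.0, -1.0]]
contact_force: [-0.5, -1.0, -0.8]
opening: 0.0941
```

```bash
python3 - <<'E'
from h import *
rem(.4665,-.2005)
cv2.imwrite('pics/w2.png',env.snapshot('wrist')[:,:,::-1])
s=env.sense();print(proj('wrist',[.4665,-.2005,.092],s))
E
```

```text
t 2.20 pos [ 0.4667 -0.2008  0.2207] yaw -68.8 rem tool mm [-0.4  0.1  0. ] F [-0.5 -1.  -0.8] op 0.0941 q [-0.48  0.29  1.73 -0.    1.12  0.72]
(np.float64(311.3168063053435), np.float64(267.76200141252207))
```

View pics/w2.png

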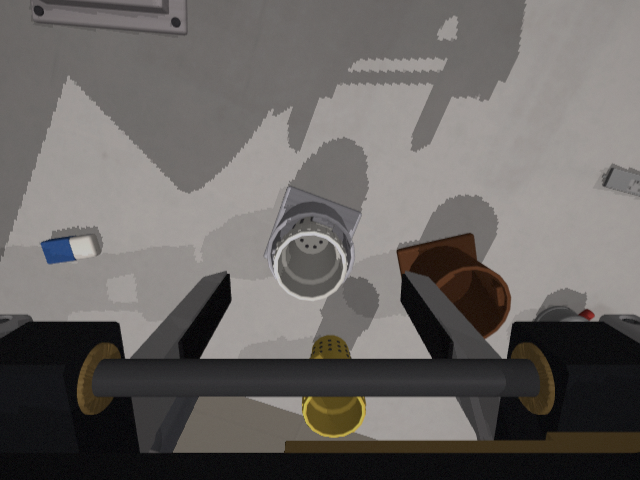

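Call:
carry_out(
  moves=[0, 0, 0, 0, -0.5, 12, 94, 0, 0, 0, 0, -0.5, 22, 94, 0, 0, 0, 0, 0, 24, 94, 0, 0, 0, 0, 0, 22, 94, 0, 0, 0, 0, 0, 16, 94, 0, 0, 0, 0, 0, 8.5, 94, 0, 0, 0, 0, 0, 0, 94, 0, 0, 0, 0, 0, 0, 75],
  force=25,
)

```text
clock: 2.92
ee_pos: [0.4676, -0.201, 0.1171]
eef_rot: [[0.36, -0.933, 0.001], [-0.933, -0.36, -0.0], [0.001, -0.001, -1.0]]
contact_force: [-0.0, -0.4, -0.5]
opening: 0.0905
```

Call:
carry_out(
  moves=[0, 0, 0, 0, 0, 0, 66, 0, 0, 0, 0, 0, 0, 62, 0, 0, 0, 0, 0, 0, 58, 0, 0, 0, 0, 0, 0, 55, 0, 0, 0, 0, 0, 0, 55, 0, 0, 0, 0, 0, 0, 55],
  force=25,
)

```text
clock: 3.42
ee_pos: [0.4675, -0.2004, 0.1166]
eef_rot: [[0.36, -0.933, 0.0], [-0.933, -0.36, 0.0], [0.0, -0.0, -1.0]]
contact_force: [-2.9, 2.9, 6.3]
opening: 0.0608
```

```bash
python3 - <<'E'
from h import *
rem(.4665,-.2005,.2)
cv2.imwrite('pics/w3.png',env.snapshot('wrist')[:,:,::-1])
E
```

```text
t 3.42 pos [ 0.4675 -0.2004  0.1166] yaw -68.9 rem tool mm [ -0.2   0.9 -83.4] F [-2.9  2.9  6.3] op 0.0608 q [-0.48  0.45  1.8   0.    0.89  0.72]
```

View pics/w3.png

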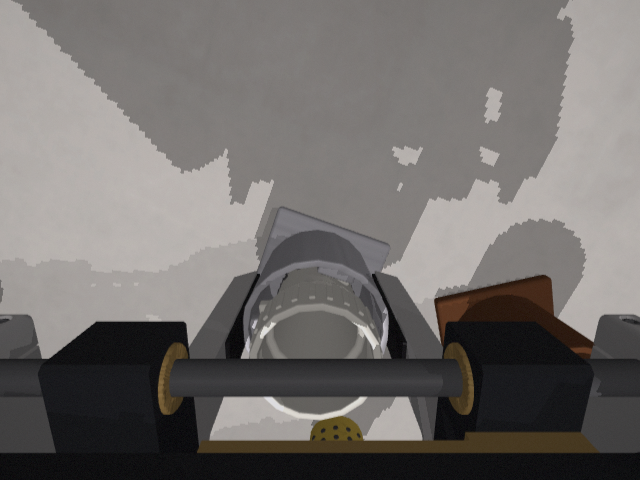

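Call:
carry_out(
  moves=[0, 0, 0, 0, 0, -8, 55, 0, 0, 0, 0, 0, -20, 55, 0, 0, 0, 0, 0, -25, 55, 0, 0, 0, -8, -11, -20, 55, 0, 0, 0, -16, -22, -5, 55, 0, 0, 0, -16, -22, 0, 55, 0, 0, 0, -8, -11, 0, 55, 0, 0, 0, 0, 0, 0, 55],
)

```text
clock: 4.13
ee_pos: [0.5126, -0.1299, 0.1945]
eef_rot: [[0.363, -0.932, 0.0], [-0.932, -0.363, 0.0], [-0.0, -0.0, -1.0]]
contact_force: [0.6, 0.1, -4.0]
opening: 0.061
```

```bash
python3 - <<'E'
from h import *
rem(.616,.019)
cv2.imwrite('pics/w4.png',env.snapshot('wrist')[:,:,::-1])
E
```

```text
t 4.13 pos [ 0.5126 -0.1299  0.1945] yaw -68.7 rem tool mm [-1.013e+02 -1.504e+02  1.000e-01] F [ 0.6  0.1 -4. ] op 0.0610 q [-0.32  0.37  1.7   0.    1.07  0.88]
```

View pics/w4.png

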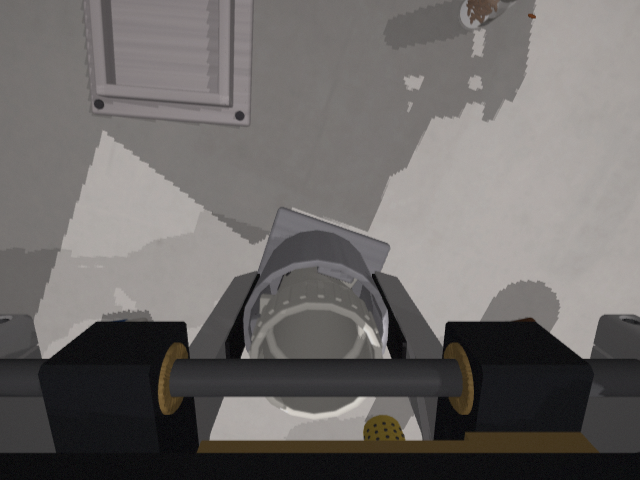

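Call:
carry_out(
  moves=[0, 0, -4, 0, 0, -10, 55, 0, 0, -6, 0, 0, -15, 55, 0, 0, -5, 0, 0, -15, 55, 0, 0, -2, -13, -12, -15, 55, 0, 0, 0, -20, -20, -15, 55, 0, 0, 0, -16, -12, 0, 55, 0, 0, 0, -4, -5, 0, 55, 0, 0, 0, 0, 0, 0, 55],
)

```text
clock: 4.85
ee_pos: [0.5178, -0.0596, 0.2641]
eef_rot: [[0.618, -0.786, -0.0], [-0.786, -0.618, -0.0], [-0.0, 0.0, -1.0]]
contact_force: [0.4, -0.9, -3.6]
opening: 0.0607
```

```bash
python3 - <<'E'
from h import *
rem(.616,.019)
a=env.snapshot('wrist')[:,:,::-1]
cv2.imwrite('pics/w5.png',a)
cv2.imwrite('pics/w5a.png',cv2.resize(a[0:200,200:440],None,fx=3.2,fy=3,interpolation=cv2.INTER_CUBIC))
cv2.imwrite('pics/w5b.png',cv2.resize(a[190:290,230:410],None,fx=4,fy=4,interpolation=cv2.INTER_CUBIC))
E
```

```text
t 4.85 pos [ 0.5178 -0.0596  0.2641] yaw -51.8 rem tool mm [  -1.1 -125.8   -0. ] F [ 0.4 -0.9 -3.6] op 0.0607 q [-0.18  0.27  1.65 -0.    1.22  0.72]
```

View pics/w5.png

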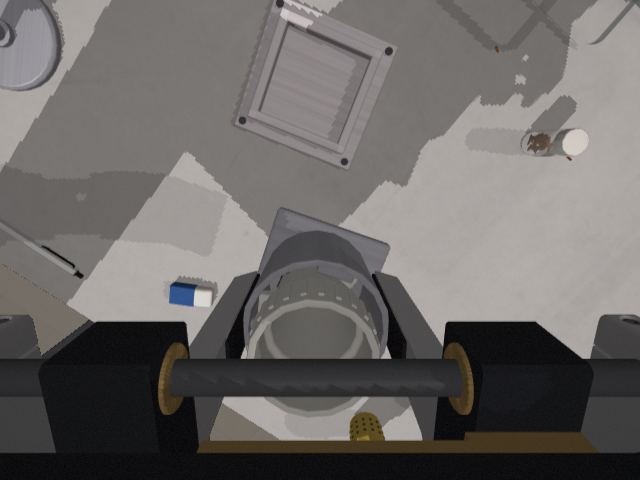

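View pics/w5a.png

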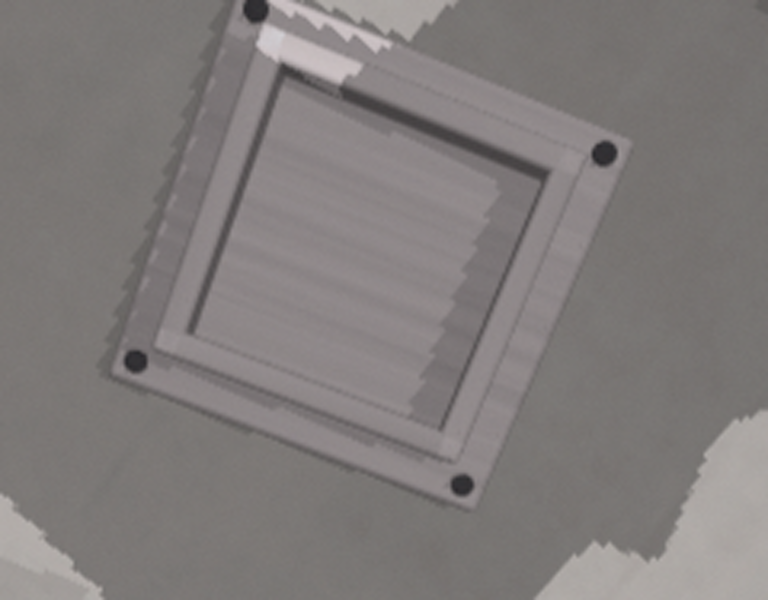

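View pics/w5b.png

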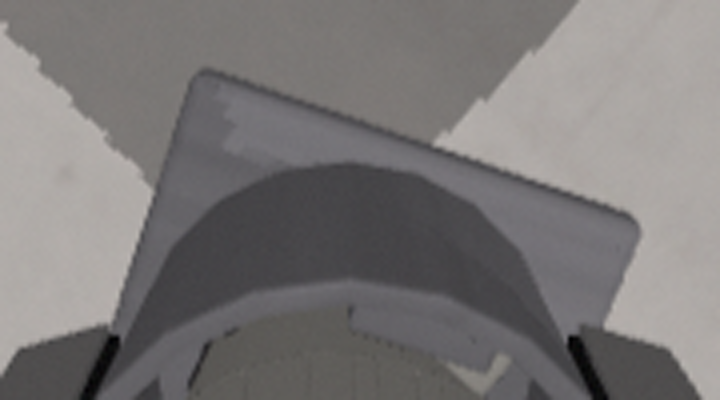

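```bash
python3 - <<'E'
from h import *
np.set_printoptions(precision=4,suppress=True)
s=env.sense();R=s['eef_rot'];p=s['ee_pos']
H=np.array([onz('wrist',200+(x+.5)/3.2-.5,(y+.5)/3-.5,.006,s) for x,y in((255,10),(604,153),(462,485),(135,360))])
print('fix',H.mean(0))
for a,b in((0,1),(3,2),(0,3),(1,2)):
    d=H[b]-H[a];print(np.linalg.norm(d),np.degrees(np.arctan2(d[1],d[0])))
# bay inner upper corners z=.019
H2=np.array([onz('wrist',200+(x+.5)/3.2-.5,(y+.5)/3-.5,.019,s) for x,y in((285,65),(553,168),(447,432),(190,335))])
print('bay19',H2.mean(0),np.linalg.norm(H2[1]-H2[0]),np.linalg.norm(H2[2]-H2[3]))
for dz,pts in ((.1086,((192,78),(640,230))),(.1166,((190,62),(646,212)))):
    C=np.array([onz('wrist',230+(x+.5)/4-.5,190+(y+.5)/4-.5,p[2]-dz,s) for x,y in pts])
    d=C[1]-C[0];L=np.linalg.norm(d);n=np.array([-d[1],d[0],0])/L
    m=C.mean(0); c=m-n*.034 if np.dot(m-n*.034-p,m-p)<np.dot(m+n*.034-p,m-p) or True else 0
    for sg in(1,-1):
        c=m+sg*n*.034
        print(dz,L,np.degrees(np.arctan2(d[1],d[0])),'center tool',(R.T@(c-p)*1000))
a=cv2.imread('pics/w5.png')
# rim center tool
for sN in('top',):
    print('fixture tool rem',R.T@(H.mean(0)-p)*1000)
E
```

```text
fix [0.6179 0.0184 0.006 ]
0.10199379552103655 -72.96591943883064
0.10228360401829349 -73.33446486162386
0.1014757516052227 -163.25886525635528
0.10213260425998354 -163.09558627529384
bay19 [0.6181 0.0169 0.019 ] 0.07528646841553412 0.07650727948911142
0.1086 0.06665073512274168 -70.88501198695016 center tool [ 23.5404 -62.2138 108.5474]
0.1086 0.06665073512274168 -70.88501198695016 center tool [  1.35     2.0636 108.6011]
0.1166 0.07021533342384455 -70.28939818549068 center tool [ 23.9058 -63.0434 116.5467]
0.1166 0.07021533342384455 -70.28939818549068 center tool [  2.3848   1.4612 116.6003]
fixture tool rem [  -0.1151 -127.6025  257.7619]
```

Call:
carry_out(
  moves=[0, 0, 0, 0, -10, 0, 55, 0, 0, 0, -0.4, -20, 0, 55, 0, 0, 0, -0.4, -27, 8, 55, 0, 0, 0, -0.4, -30, 18, 55, 0, 0, 0, 0, -25, 24, 55, 0, 0, 1, 0, -12, 24, 55, 0, 0, 1, 0, -4.5, 18, 55, 0, 0, 0, 0, 0, 8, 55],
)

```text
clock: 5.57
ee_pos: [0.6184, 0.0201, 0.1603]
eef_rot: [[0.589, -0.808, -0.005], [-0.808, -0.589, 0.0], [-0.003, 0.004, -1.0]]
contact_force: [-0.7, -0.1, -3.7]
opening: 0.061
```

Call:
carry_out(
  moves=[0, 0, 0, 0, 0, 0, 55],
)

```text
clock: 5.65
ee_pos: [0.6179, 0.0195, 0.1616]
eef_rot: [[0.59, -0.808, -0.004], [-0.808, -0.59, -0.0], [-0.003, 0.003, -1.0]]
contact_force: [0.5, -0.3, -4.0]
opening: 0.0609
```

```bash
python3 - <<'E'
from h import *
rem(.617,.0185)
a=env.snapshot('wrist')[:,:,::-1]
cv2.imwrite('pics/w6.png',a)
b=env.snapshot('side')[:,:,::-1]
cv2.imwrite('pics/s6.png',cv2.resize(b[130:330,230:450],None,fx=3,fy=3,interpolation=cv2.INTER_CUBIC))
E
```

```text
t 5.65 pos [0.6179 0.0195 0.1616] yaw -53.9 rem tool mm [0.3 1.4 0. ] F [ 0.5 -0.3 -4. ] op 0.0609 q [-0.03  0.59  1.45 -0.    1.11  0.91]
```

View pics/w6.png

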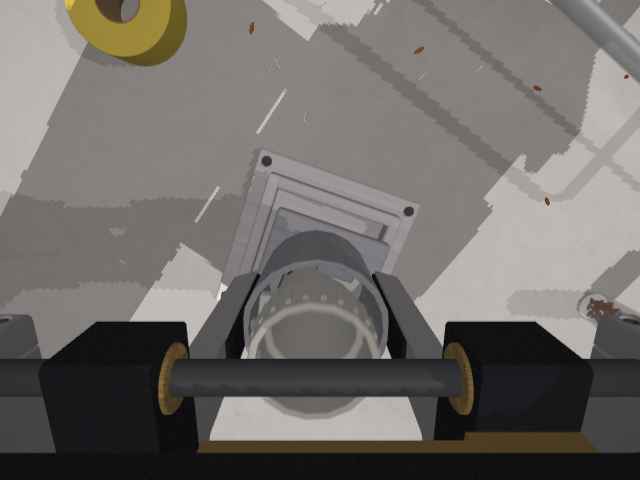

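View pics/s6.png

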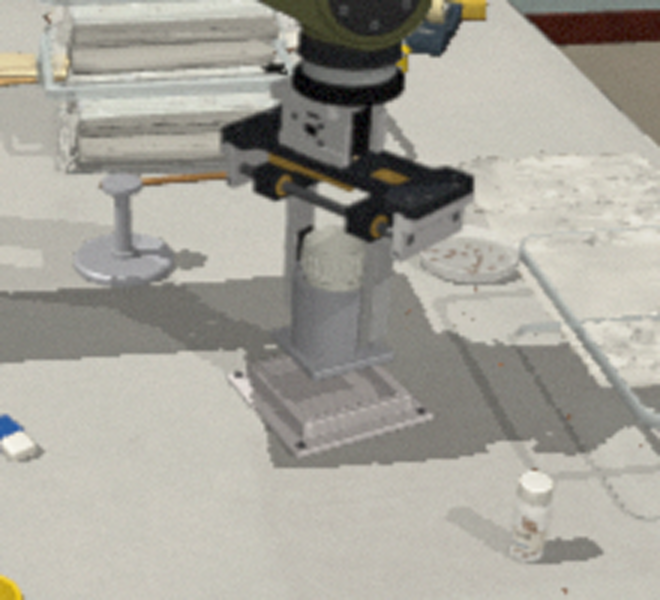

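```bash
python3 - <<'E'
from h import *
np.set_printoptions(precision=2,suppress=True)
a=cv2.imread('pics/w6.png')
cv2.imwrite('pics/w6c.png',cv2.resize(a[140:310,210:430],None,fx=3.5,fy=3.5,interpolation=cv2.INTER_CUBIC))
s=env.sense();R=s['eef_rot'];p=s['ee_pos']
def edge(pts,z,half):
    C=np.array([onz('wrist',*q,z,s) for q in pts]);C=(C-p)@R*1000
    d=C[1]-C[0];L=np.linalg.norm(d);n=np.array([-d[1],d[0],0])/L
    print(L,np.degrees(np.arctan2(d[1],d[0])),C.mean(0)+n*half)
edge(((266.5,160.5),(408.3,211.3)),.006,51)
edge(((230+192.5/4-.5,190+78.5/4-.5),(230+640.5/4-.5,190+230.5/4-.5)),p[2]-.1086,34)
edge(((230+190.5/4-.5,190+62.5/4-.5),(230+646.5/4-.5,190+212.5/4-.5)),p[2]-.1166,34)
E
```

```text
103.7818827624933 19.44510114284302 [  0.8   -0.15 158.86]
66.66692023390031 19.049527325336726 [  1.37   2.01 108.61]
70.23223299668604 18.453854753455193 [  2.4    1.41 116.61]
```

View pics/w6c.png

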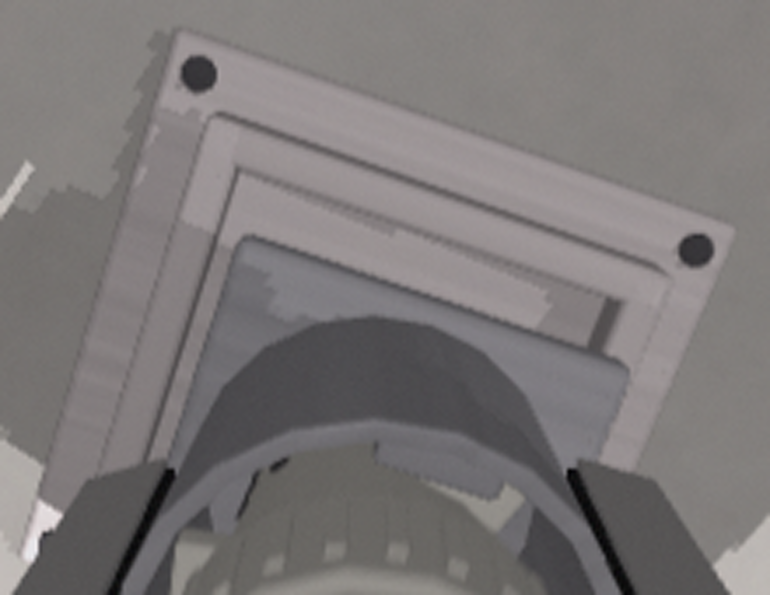

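Call:
carry_out(
  moves=[0, 0, 0, -0.6, -1.2, 4, 55, 0, 0, 0, 0, 0, 8, 55, 0, 0, 0, 0, 0, 6, 55, 0, 0, 0, 0, 0, 4, 55, 0, 0, 0, 0, 0, 4, 55, 0, 0, 0, 0, 0, 4, 55, 0, 0, 0, 0, 0, 4, 55, 0, 0, 0, 0, 0, 0, 55],
)

```text
clock: 6.42
ee_pos: [0.6188, 0.0214, 0.1292]
eef_rot: [[0.59, -0.808, -0.001], [-0.808, -0.59, 0.0], [-0.001, 0.001, -1.0]]
contact_force: [-0.3, -0.0, -4.0]
opening: 0.061
```

```bash
python3 - <<'E'
from h import *
rem(.617,.0185)
a=env.snapshot('wrist')[:,:,::-1]
cv2.imwrite('pics/w7.png',cv2.resize(a[140:310,210:430],None,fx=3.5,fy=3.5,interpolation=cv2.INTER_CUBIC))
E
```

```text
t 6.42 pos [0.6188 0.0214 0.1292] yaw -53.9 rem tool mm [1.3 3.2 0. ] F [-0.3 -0.  -4. ] op 0.0610 q [-0.02  0.64  1.46  0.    1.05  0.92]
```

View pics/w7.png

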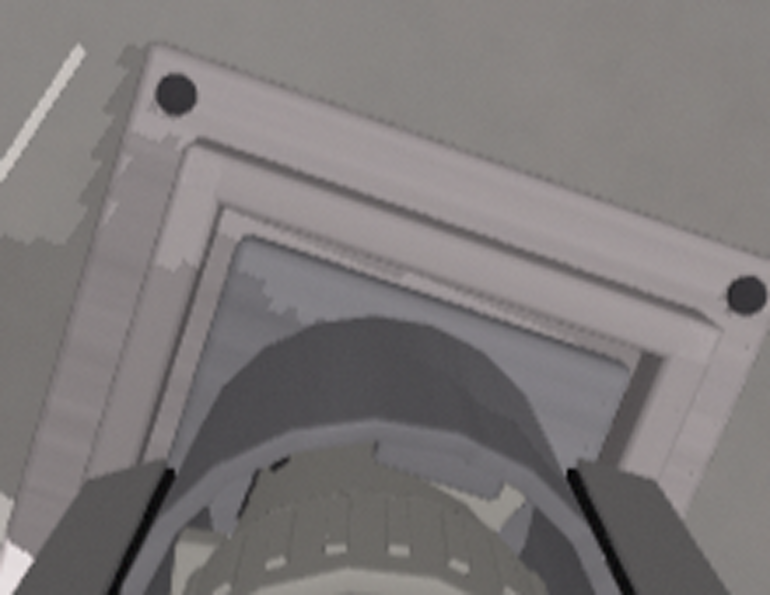

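The foot's far edge, at (245,235)-(630,365) in the crop, lies inside the bay walls on all visible sides. I'm lowering it the rest of the way.

Call:
carry_out(
  moves=[0, 0, 0, 0, 0, 2.5, 55, 0, 0, 0, 0, 0, 2.5, 55, 0, 0, 0, 0, 0, 1.2, 55, 0, 0, 0, 0, 0, 0, 55, 0, 0, 0, 0, 0, 0, 55],
)

```text
clock: 6.88
ee_pos: [0.6191, 0.0214, 0.1239]
eef_rot: [[0.59, -0.808, -0.0], [-0.808, -0.59, 0.0], [-0.0, 0.0, -1.0]]
contact_force: [0.5, 0.4, -3.4]
opening: 0.061
```

Call:
carry_out(
  moves=[0, 0, 0, 0, 0, 0, 66, 0, 0, 0, 0, 0, 0, 74, 0, 0, 0, 0, 0, 0, 84, 0, 0, 0, 0, 0, 0, 94, 0, 0, 0, 0, 0, 0, 94, 0, 0, 0, 0, 0, 0, 94],
)

```text
clock: 7.38
ee_pos: [0.6192, 0.0214, 0.1241]
eef_rot: [[0.59, -0.808, 0.0], [-0.808, -0.59, 0.0], [0.0, -0.0, -1.0]]
contact_force: [-0.4, 0.4, -0.3]
opening: 0.0933
```

```bash
python3 - <<'E'
from h import *
rem(.617,.0185)
a=env.snapshot('wrist')[:,:,::-1]
cv2.imwrite('pics/w8.png',a)
E
```

```text
t 7.38 pos [0.6192 0.0214 0.1241] yaw -53.9 rem tool mm [ 1.1  3.5 -0. ] F [-0.4  0.4 -0.3] op 0.0933 q [-0.02  0.64  1.46  0.    1.04  0.92]
```

View pics/w8.png

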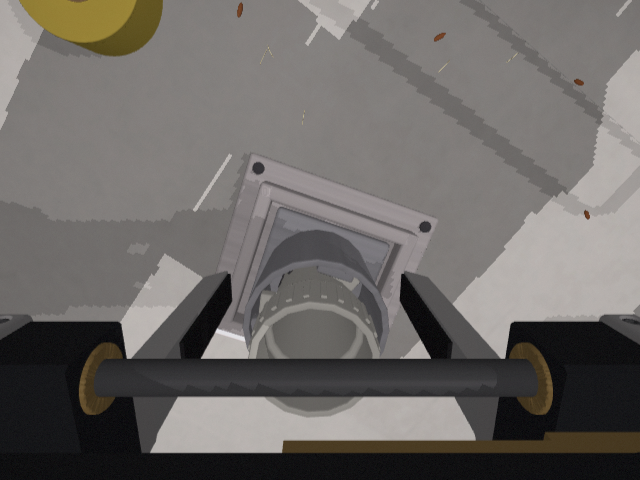

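Call:
carry_out(
  moves=[0, 0, 0, 0, 0, -10, 94, 0, 0, 0, 0, 0, -20, 94, 0, 0, 0, 0, 1.2, -24, 94, 0, 0, 0, 0, 0, -24, 94, 0, 0, 0, 0, 0, -20, 94, 0, 0, 0, 0, 0, -10, 94, 0, 0, 0, 0, 0, 0, 94, 0, 0, 0, 0, 0, 0, 94],
)

```text
clock: 8.1
ee_pos: [0.618, 0.0207, 0.2317]
eef_rot: [[0.59, -0.808, 0.0], [-0.808, -0.59, 0.0], [-0.0, -0.0, -1.0]]
contact_force: [0.7, -0.6, -1.2]
opening: 0.0941
```

```bash
python3 - <<'E'
from h import *
rem(.619,.0214)
a=env.snapshot('wrist')[:,:,::-1]
cv2.imwrite('pics/w9.png',cv2.resize(a[150:330,210:430],None,fx=3.3,fy=3.3,interpolation=cv2.INTER_CUBIC))
E
```

```text
t 8.10 pos [0.618  0.0207 0.2317] yaw -53.9 rem tool mm [ 0.  -1.2  0. ] F [ 0.7 -0.6 -1.2] op 0.0941 q [-0.03  0.51  1.39  0.    1.24  0.91]
```

View pics/w9.png

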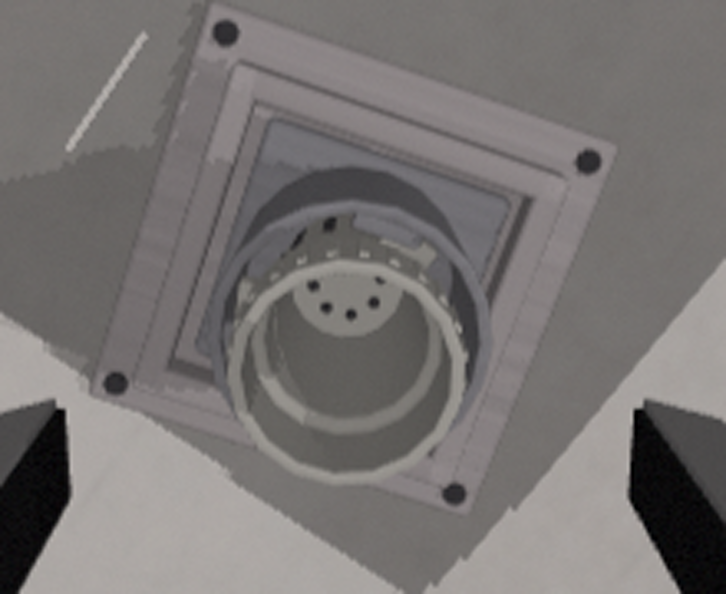

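```bash
python3 - <<'E'
from h import *
s=env.sense();p=onz('wrist',315,262.1,.098,s);print(p,s['eef_rot'].T@(p-s['ee_pos'])*1000)
E
```

```text
[0.62032555 0.02075563 0.098     ] [  1.56729213  -2.23450093 132.8295642 ]
```

Call:
carry_out(
  moves=[0, 0, 0, 0, -0.6, 10, 94, 0, 0, 0, 0, 0, 16, 94, 0, 0, 0, 0, 0, 16, 80, 0, 0, 0, 0, 0, 10, 70, 0, 0, 0, 0, 0, 6.5, 60, 0, 0, 0, 0, 0, 0, 52, 0, 0, 0, 0, 0, 0, 46, 0, 0, 0, 0, 0, 0, 40],
  force=20,
)

```text
clock: 8.82
ee_pos: [0.6189, 0.021, 0.1741]
eef_rot: [[0.59, -0.808, 0.001], [-0.808, -0.59, -0.0], [0.001, -0.001, -1.0]]
contact_force: [-0.2, 0.5, 0.3]
opening: 0.0576
```

Call:
carry_out(
  moves=[0, 0, 0, 0, 0, 0, 40, 0, 0, 0, 0, 0, 0, 40],
)

```text
clock: 8.98
ee_pos: [0.6188, 0.021, 0.1742]
eef_rot: [[0.59, -0.808, 0.001], [-0.808, -0.59, 0.0], [0.001, -0.001, -1.0]]
contact_force: [-0.8, 0.2, 2.2]
opening: 0.0485
```

```bash
python3 - <<'E'
from h import *
rem(.619,.0214)
a=env.snapshot('wrist')[:,:,::-1]
cv2.imwrite('pics/w10.png',a)
b=env.snapshot('side')[:,:,::-1]
cv2.imwrite('pics/s10.png',cv2.resize(b[130:330,230:450],None,fx=3,fy=3,interpolation=cv2.INTER_CUBIC))
E
```

```text
t 8.98 pos [0.6188 0.021  0.1742] yaw -53.9 rem tool mm [-0.2 -0.4  0. ] F [-0.8  0.2  2.2] op 0.0485 q [-0.03  0.58  1.44  0.    1.13  0.91]
```

View pics/w10.png

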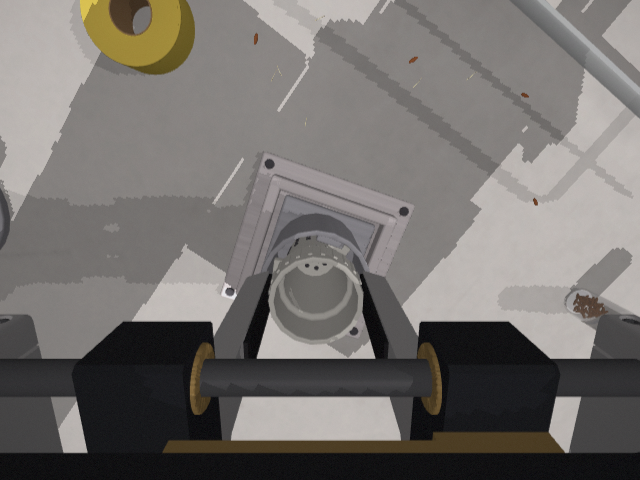

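View pics/s10.png

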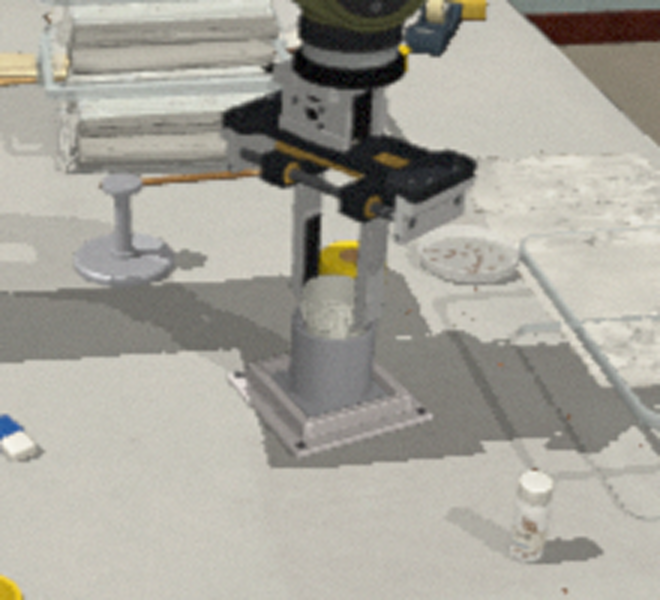

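The strainer's rim is gripped (opening 48.5 mm) with the foot in the bay. Next is the twist.

Call:
carry_out(
  moves=[0, 0, -3, 0, 0, 0, 40, 0, 0, -5, 0, 0, 0, 40, 0, 0, -6, 0, 0, 0, 40, 0, 0, -6, 0, 0, 0, 40, 0, 0, -6, 0, 0, 0, 40, 0, 0, -6, 0, 0, 0, 40, 0, 0, -6, 0, 0, 0, 40, 0, 0, -6, 0, 0, 0, 40],
  force=25,
)

```text
clock: 9.75
ee_pos: [0.619, 0.0208, 0.1742]
eef_rot: [[0.986, -0.166, 0.002], [-0.166, -0.986, -0.0], [0.002, 0.0, -1.0]]
contact_force: [1.2, -1.4, 3.6]
opening: 0.048
```

Call:
carry_out(
  moves=[0, 0, -6, 0, 0, 0, 40, 0, 0, -6, 0, 0, 0, 40, 0, 0, -5, 0, 0, 0, 40, 0, 0, -3, 0, 0, 0, 40, 0, 0, 0, 0, 0, 0, 40, 0, 0, 0, 0, 0, 0, 40],
)

```text
clock: 10.25
ee_pos: [0.6189, 0.0209, 0.1741]
eef_rot: [[0.985, 0.174, 0.001], [0.174, -0.985, -0.0], [0.001, 0.0, -1.0]]
contact_force: [0.8, -1.0, 5.7]
opening: 0.0482
```

```bash
python3 - <<'E'
from h import *
rem(.619,.0214); print(env.sense()['torque'])
a=env.snapshot('wrist')[:,:,::-1]
cv2.imwrite('pics/w11.png',a)
cv2.imwrite('pics/w11c.png',cv2.resize(a[150:360,210:430],None,fx=2.8,fy=2.8,interpolation=cv2.INTER_CUBIC))
E
```

```text
t 10.25 pos [0.6189 0.0209 0.1741] yaw 10.0 rem tool mm [ 0.2 -0.4  0. ] F [ 0.8 -1.   5.7] op 0.0482 q [-0.03  0.58  1.44 -0.    1.13 -0.2 ]
[-0.24068646 -0.33555636 -0.00981766]
```

View pics/w11c.png

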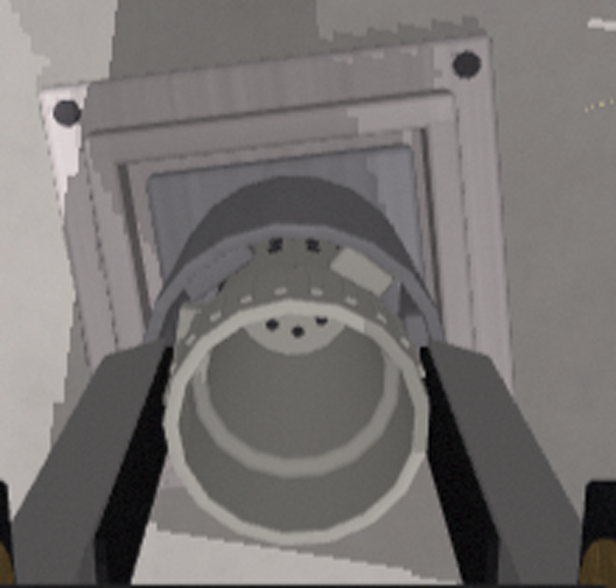

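A white lug at (360,270) now sits well clear of the steel tab at (218,268). Pulling slowly.

Call:
carry_out(
  moves=[0, 0, 0, 0, 0, -2, 40, 0, 0, 0, 0, 0, -3, 40, 0, 0, 0, 0, 0, -3, 40, 0, 0, 0, 0, 0, 0, 40],
)

```text
clock: 10.63
ee_pos: [0.6187, 0.0211, 0.182]
eef_rot: [[0.985, 0.175, 0.0], [0.175, -0.985, 0.0], [0.0, 0.0, -1.0]]
contact_force: [0.3, 0.4, -1.7]
opening: 0.0481
```

```bash
python3 - <<'E'
from h import *
rem(.619,.0214)
a=env.snapshot('wrist')[:,:,::-1]
cv2.imwrite('pics/w12c.png',cv2.resize(a[150:360,210:430],None,fx=2.8,fy=2.8,interpolation=cv2.INTER_CUBIC))
E
```

```text
t 10.63 pos [0.6187 0.0211 0.182 ] yaw 10.1 rem tool mm [ 0.4 -0.2  0. ] F [ 0.3  0.4 -1.7] op 0.0481 q [-0.03  0.57  1.43  0.    1.14 -0.2 ]
```

View pics/w12c.png

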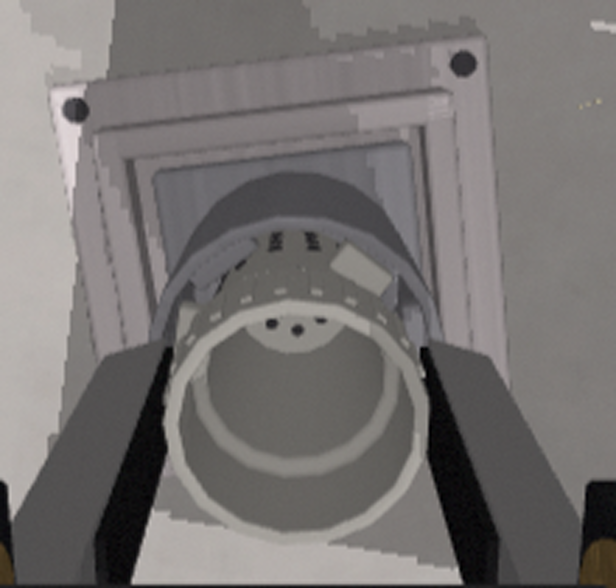

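Call:
carry_out(
  moves=[0, 0, 0, 0, 0, -6, 40, 0, 0, 0, 0, 0, -12, 40, 0, 0, 0, 0, 0, -16, 40, 0, 0, 0, 0, 0, -18, 40, 0, 0, 0, 0, 0, -20, 40, 0, 0, 0, 0, 0, -20, 40, 0, 0, 0, 0, 0, -16, 40, 0, 0, 0, 0, 0, 0, 40],
)

```text
clock: 11.35
ee_pos: [0.6192, 0.0211, 0.2941]
eef_rot: [[0.984, 0.176, 0.006], [0.176, -0.984, -0.0], [0.006, 0.001, -1.0]]
contact_force: [0.4, 1.1, -0.2]
opening: 0.048
```

```bash
python3 - <<'E'
from h import *
rem(.482,.2555)
a=env.snapshot('wrist')[:,:,::-1]
cv2.imwrite('pics/w13.png',a)
E
```

```text
t 11.35 pos [0.6192 0.0211 0.2941] yaw 10.1 rem tool mm [ -93.8 -254.9   -0.9] F [ 0.4  1.1 -0.2] op 0.0480 q [-0.03  0.46  1.32  0.    1.35 -0.2 ]
```

View pics/w13.png

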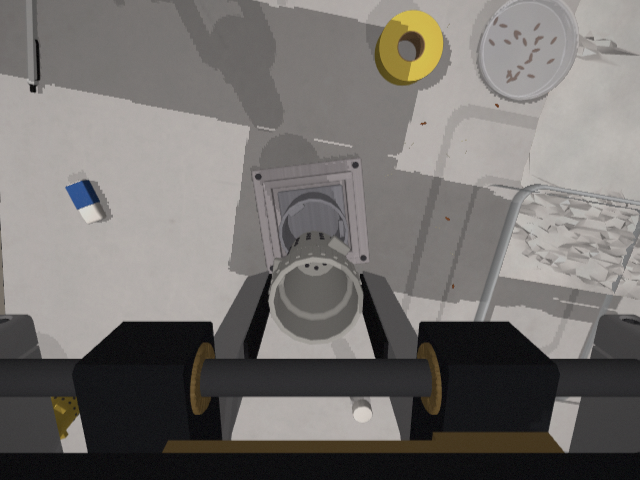

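Call:
carry_out(
  moves=[0, 0, 0, -6, -8, 0, 40, 0, 0, 0, -12, -18, 0, 40, 0, 0, 0, -16, -25, 0, 40, 0, 0, 0, -18, -29, 0, 40, 0, 0, 0, -18, -29, 0, 40, 0, 0, 0, -14, -22, 0, 40, 0, 0, 0, -8, -12, 0, 40, 0, 0, 0, -2, -4, 0, 40],
)

```text
clock: 12.07
ee_pos: [0.4986, 0.1506, 0.2889]
eef_rot: [[0.984, 0.178, -0.001], [0.178, -0.984, -0.0], [-0.001, -0.0, -1.0]]
contact_force: [0.7, -1.7, -1.1]
opening: 0.0482
```

Call:
carry_out(
  moves=[0, 0, 0, 0, 0, 0, 40, 0, 0, 0, 0, 0, 0, 40],
)

```text
clock: 12.23
ee_pos: [0.5007, 0.1487, 0.2891]
eef_rot: [[0.984, 0.176, -0.0], [0.176, -0.984, -0.0], [-0.0, 0.0, -1.0]]
contact_force: [-0.5, -0.1, -0.5]
opening: 0.0481
```

```bash
python3 - <<'E'
from h import *
rem(.482,.2555)
a=env.snapshot('wrist')[:,:,::-1]
cv2.imwrite('pics/w14.png',a)
cv2.imwrite('pics/w14c.png',cv2.resize(a[40:400,180:460],None,fx=2,fy=1.66,interpolation=cv2.INTER_CUBIC))
E
```

```text
t 12.23 pos [0.5007 0.1487 0.2891] yaw 10.1 rem tool mm [   0.4 -108.4   -0. ] F [-0.5 -0.1 -0.5] op 0.0481 q [ 0.22  0.25  1.62 -0.    1.28  0.04]
```

View pics/w14.png

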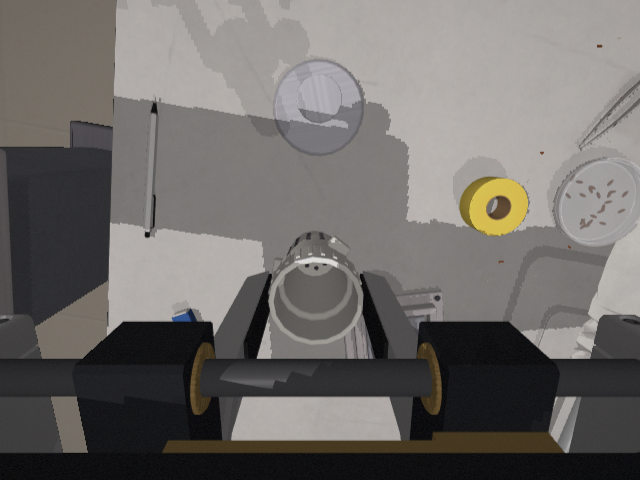

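```bash
python3 - <<'E'
from h import *
s=env.sense();R=s['eef_rot'];p0=s['ee_pos']
a=cv2.imread('pics/w14.png')
cv2.imwrite('pics/w14p.png',cv2.resize(a[50:165,260:380],None,fx=5,fy=5,interpolation=cv2.INTER_CUBIC))
cv2.imwrite('pics/w14r.png',cv2.resize(a[225:355,250:385],None,fx=4.5,fy=4.5,interpolation=cv2.INTER_CUBIC))
for n,u,v,z in(('plate',320,98,.08),('foot',319,107,.009),('rim',316,297,p0[2]-.076)):
    p=onz('wrist',u,v,z,s);print(n,p,R.T@(p-p0)*1000)
E
```

```text
plate [0.485373   0.25741077 0.08      ] [   3.93188904 -110.00339898  209.09001213]
foot [0.48510084 0.25840983 0.009     ] [   3.86322655 -111.04956271  280.08982207]
rim [0.50119289 0.15032412 0.2131144 ] [ 0.70719577 -1.77330993 75.99939214]
```

View pics/w14p.png

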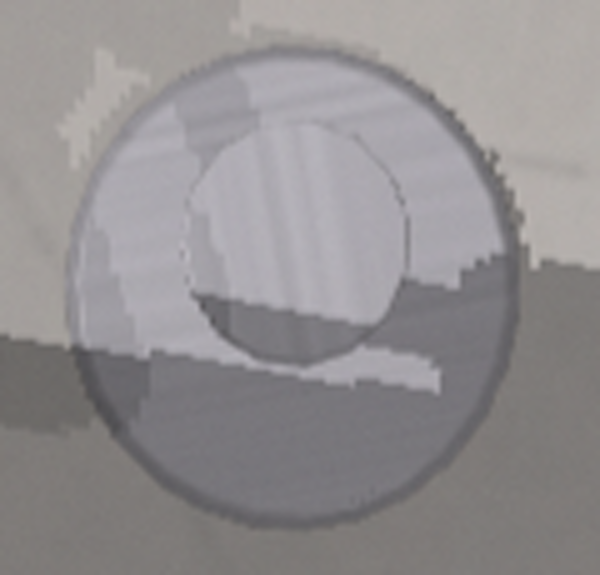

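View pics/w14r.png

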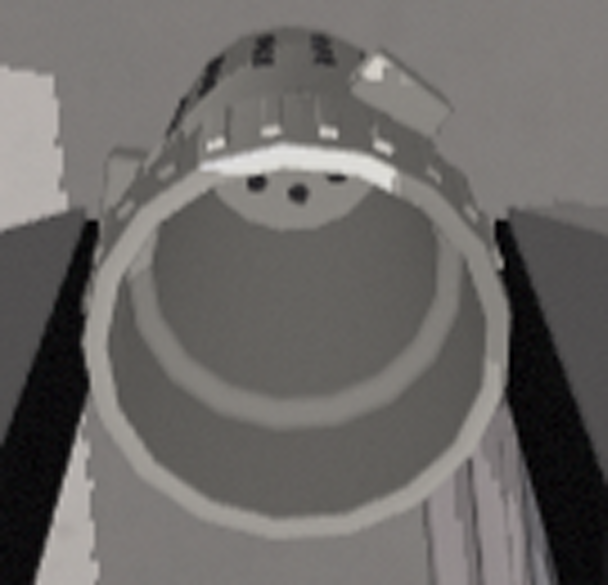

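Call:
carry_out(
  moves=[0, 0, 0, 0.4, -8, 0, 40, 0, 0, 0, 0.6, -20, 0, 40, 0, 0, 0, 0.6, -28, 0, 40, 0, 0, 0, 0.6, -26, 0, 40, 0, 0, 0, 0, -18, 0, 40, 0, 0, 0, 0, -8, 10, 40, 0, 0, 0, 0, -2, 14, 40, 0, 0, 0, 0, 0, 8, 40],
)

```text
clock: 12.95
ee_pos: [0.4829, 0.2578, 0.2552]
eef_rot: [[0.984, 0.176, -0.002], [0.176, -0.984, -0.001], [-0.002, 0.001, -1.0]]
contact_force: [-0.4, 1.0, -1.3]
opening: 0.048
```

Call:
carry_out(
  moves=[0, 0, 0, 0, 0, 3, 40, 0, 0, 0, 0, 0, 0, 40],
)

```text
clock: 13.12
ee_pos: [0.4832, 0.2572, 0.2534]
eef_rot: [[0.985, 0.175, -0.002], [0.175, -0.985, -0.001], [-0.002, 0.0, -1.0]]
contact_force: [0.1, 0.5, -1.8]
opening: 0.0482
```

```bash
python3 - <<'E'
from h import *
rem(.482,.2555)
a=env.snapshot('wrist')[:,:,::-1]
cv2.imwrite('pics/w15.png',a)
cv2.imwrite('pics/w15c.png',cv2.resize(a[170:350,230:400],None,fx=3.3,fy=3.3,interpolation=cv2.INTER_CUBIC))
b=env.snapshot('side')[:,:,::-1]
cv2.imwrite('pics/s15.png',b)
cv2.imwrite('pics/s15c.png',cv2.resize(b[100:250,200:340],None,fx=4,fy=4,interpolation=cv2.INTER_CUBIC))
c=env.snapshot('top')[:,:,::-1]
cv2.imwrite('pics/t15.png',c)
E
```

```text
t 13.12 pos [0.4832 0.2572 0.2534] yaw 10.1 rem tool mm [-1.4  1.4  0. ] F [ 0.1  0.5 -1.8] op 0.0482 q [ 0.42  0.34  1.59 -0.    1.22  0.25]
```

View pics/w15c.png

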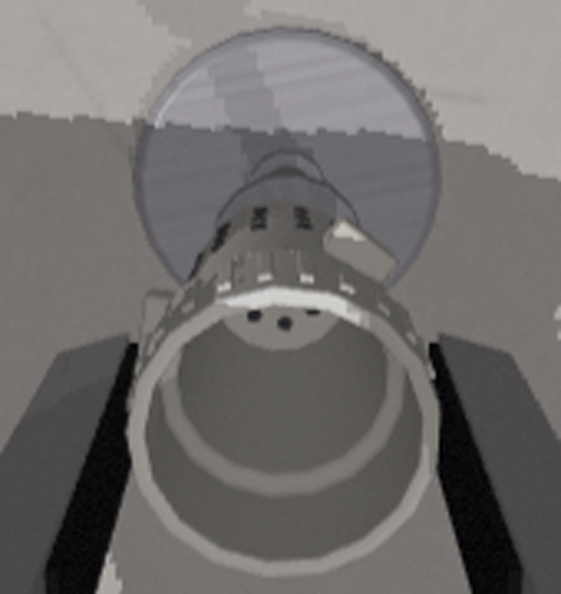

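View pics/s15c.png

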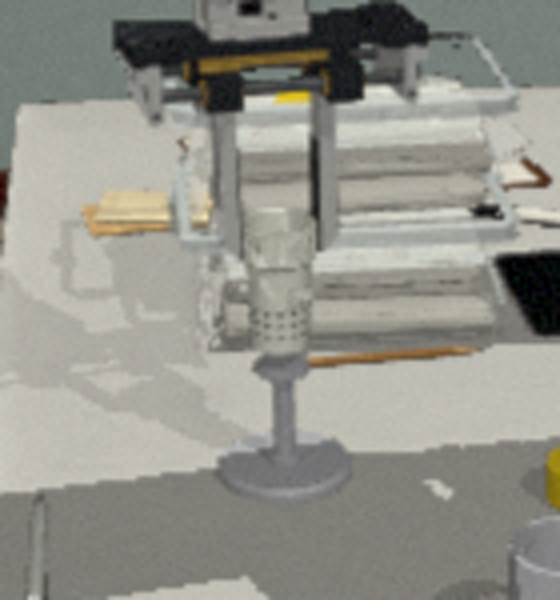

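View pics/t15.png

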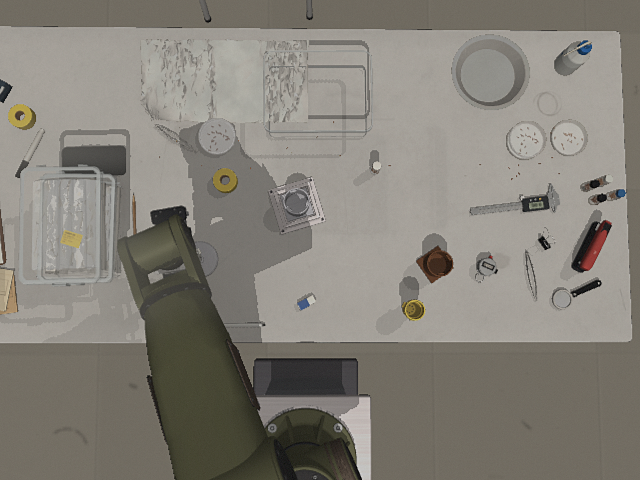

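```bash
python3 - <<'E'
from h import *
a=cv2.imread('pics/w15.png');cv2.imwrite('pics/w15d.png',cv2.resize(a[205:265,280:350],None,fx=9,fy=9,interpolation=cv2.INTER_CUBIC))
b=cv2.imread('pics/s15.png');cv2.imwrite('pics/s15d.png',cv2.resize(b[145:220,245:295],None,fx=8,fy=8,interpolation=cv2.INTER_CUBIC))
E
```

```text
(no output)
```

View pics/w15d.png

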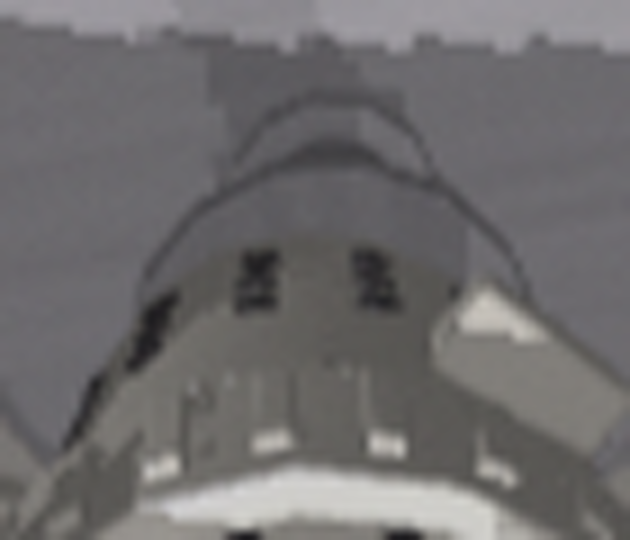

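View pics/s15d.png

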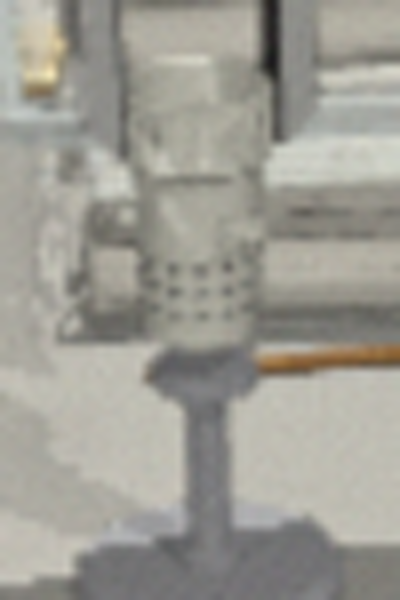

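```bash
python3 - <<'E'
from h import *
s=env.sense();R=s['eef_rot'];p=s['ee_pos']
for y in(-2,0,2):
    f=lambda t:proj('wrist',p+R@np.array(t),s)
    print(y,'strainer far',f([0,y-.0*1-18,158-0]) if 0 else f(np.array([0,y-18,158])/1000),'plate far top',f(np.array([0,y-18,(p[2]-.08)*1000])/1000))
for y in (140,145,150,165): print(y, (R.T@(onz('wrist',317.2,205+y/9,.08,s)-p)*1000).round(1))
print((R.T@(onz('wrist',315.1,205+232/9,p[2]-.158,s)-p)*1000).round(1))
b=env.sense()
E
```

```text
-2 strainer far (np.float64(314.82220148938603), np.float64(224.91444325500322)) plate far top (np.float64(314.85685297173137), np.float64(220.1044091943599))
0 strainer far (np.float64(314.82141711871463), np.float64(227.69017981804362)) plate far top (np.float64(314.8560503369418), np.float64(222.7156526499598))
2 strainer far (np.float64(314.8206359960393), np.float64(230.45442234868244)) plate far top (np.float64(314.8552508180196), np.float64(225.31675913094148))
140 [  1.8 -19.7 175. ]
145 [  1.8 -19.2 175. ]
150 [  1.8 -18.8 175. ]
165 [  1.8 -17.5 175. ]
[  0.2 -15.8 158. ]
```

Call:
carry_out(
  moves=[0, 0, 0, 1.3, -1.5, 3, 40, 0, 0, 0, 0, 0, 4, 40, 0, 0, 0, 0, 0, 3, 40, 0, 0, 0, 0, 0, 2, 40, 0, 0, 0, 0, 0, 0, 40, 0, 0, 0, 0, 0, 0, 40],
)

```text
clock: 13.77
ee_pos: [0.484, 0.2596, 0.2423]
eef_rot: [[0.984, 0.176, -0.0], [0.176, -0.984, -0.0], [-0.0, 0.0, -1.0]]
contact_force: [1.0, 0.1, -0.8]
opening: 0.0482
```

```bash
python3 - <<'E'
from h import *
rem(.4845,.2585)
a=env.snapshot('wrist');b=env.snapshot('side')
cv2.imwrite('pics/w16d.png',cv2.resize(a[205:265,280:350,::-1],None,fx=9,fy=9,interpolation=cv2.INTER_CUBIC))
cv2.imwrite('pics/s16d.png',cv2.resize(b[145:220,245:295,::-1],None,fx=8,fy=8,interpolation=cv2.INTER_CUBIC))
E
```

```text
t 13.77 pos [0.484  0.2596 0.2423] yaw 10.1 rem tool mm [0.3 1.2 0. ] F [ 1.   0.1 -0.8] op 0.0482 q [0.43 0.35 1.59 0.   1.19 0.25]
```

View pics/w16d.png

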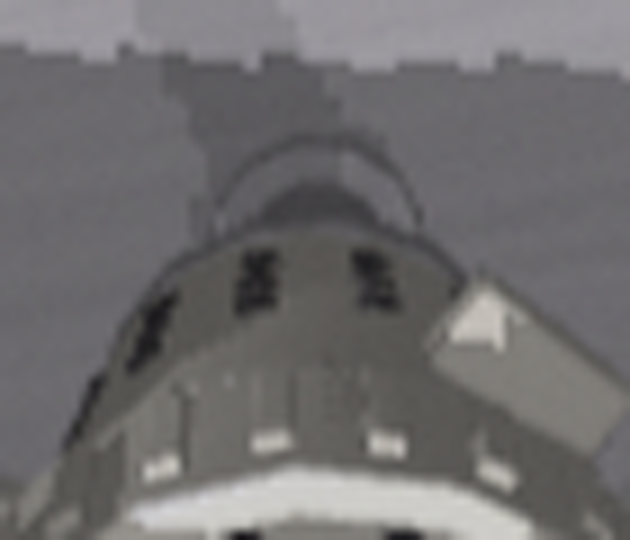

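View pics/s16d.png

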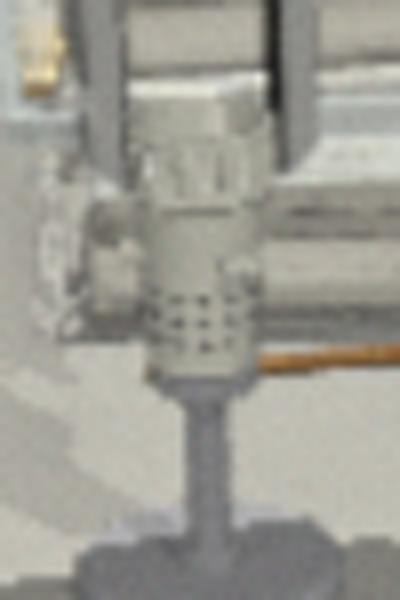

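Call:
carry_out(
  moves=[0, 0, 0, 0, 0, 1.5, 40, 0, 0, 0, 0, 0, 1.5, 40, 0, 0, 0, 0, 0, 0.8, 40, 0, 0, 0, 0, 0, 0, 40, 0, 0, 0, 0, 0, 0, 40, 0, 0, 0, 0, 0, 0, 40],
)

```text
clock: 14.37
ee_pos: [0.4841, 0.2597, 0.2401]
eef_rot: [[0.984, 0.176, 0.001], [0.176, -0.984, 0.001], [0.001, -0.001, -1.0]]
contact_force: [-4.7, -1.2, 13.0]
opening: 0.0479
```

Call:
carry_out(
  moves=[0, 0, 0, 0, 0, 0.6, 40, 0, 0, 0, 0, 0, 0, 40, 0, 0, 0, 0, 0, 0, 40],
)

```text
clock: 14.62
ee_pos: [0.4841, 0.2598, 0.24]
eef_rot: [[0.984, 0.176, 0.002], [0.176, -0.984, 0.001], [0.002, -0.001, -1.0]]
contact_force: [-7.5, -2.7, 18.2]
opening: 0.0481
```

Contact was made at TCP z = 0.240 m. I'm easing off the preload, then opening.

Call:
carry_out(
  moves=[0, 0, 0, 0, 0, -1, 40, 0, 0, 0, 0, 0, -0.7, 40, 0, 0, 0, 0, 0, 0, 40, 0, 0, 0, 0, 0, 0, 40],
  force=10,
)

```text
clock: 14.95
ee_pos: [0.4841, 0.2596, 0.2399]
eef_rot: [[0.984, 0.176, 0.0], [0.176, -0.984, 0.0], [0.0, -0.0, -1.0]]
contact_force: [-0.1, 0.4, 3.9]
opening: 0.0481
```

```bash
python3 - <<'E'
from h import *
rem(.4845,.2585)
a=env.snapshot('wrist');b=env.snapshot('side')
cv2.imwrite('pics/w17d.png',cv2.resize(a[205:265,280:350,::-1],None,fx=9,fy=9,interpolation=cv2.INTER_CUBIC))
cv2.imwrite('pics/s17d.png',cv2.resize(b[145:220,245:295,::-1],None,fx=8,fy=8,interpolation=cv2.INTER_CUBIC))
E
```

```text
t 14.95 pos [0.4841 0.2596 0.2399] yaw 10.1 rem tool mm [ 0.2  1.2 -0. ] F [-0.1  0.4  3.9] op 0.0481 q [ 0.43  0.36  1.6  -0.    1.19  0.25]
```

View pics/w17d.png

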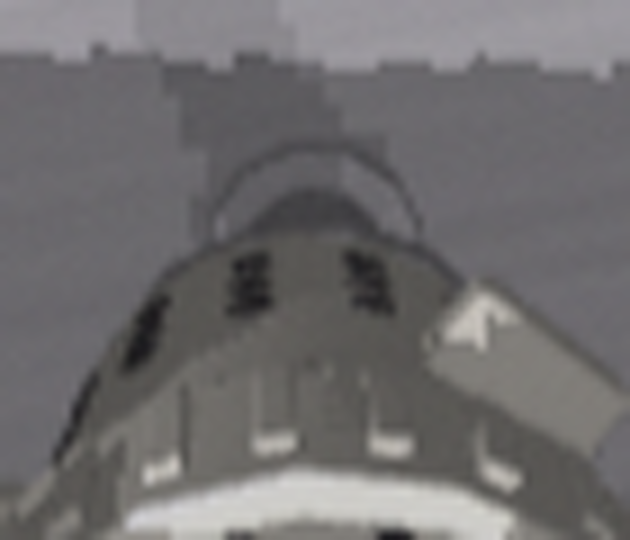

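View pics/s17d.png

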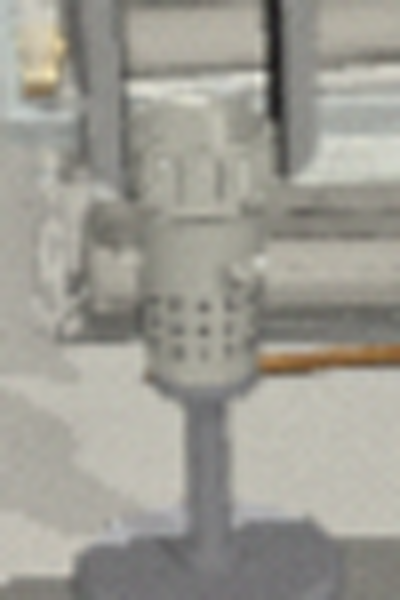

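Call:
carry_out(
  moves=[0, 0, 0, 0, 0, 0, 49, 0, 0, 0, 0, 0, 0, 51, 0, 0, 0, 0, 0, 0, 54, 0, 0, 0, 0, 0, 0, 60, 0, 0, 0, 0, 0, 0, 70, 0, 0, 0, 0, 0, 0, 80, 0, 0, 0, 0, 0, 0, 80, 0, 0, 0, 0, 0, 0, 80],
)

```text
clock: 15.72
ee_pos: [0.484, 0.2596, 0.2397]
eef_rot: [[0.984, 0.176, -0.0], [0.176, -0.984, -0.0], [-0.0, -0.0, -1.0]]
contact_force: [0.4, 0.9, 0.4]
opening: 0.0797
```

Call:
carry_out(
  moves=[0, 0, 0, 0, 0, -5, 80, 0, 0, 0, 0, 0, -12, 80, 0, 0, 0, 0, 0, -20, 80, 0, 0, 0, 0, 0, -24, 80, 0, 0, 0, 0, 0, -20, 80, 0, 0, 0, 0, 0, -14, 80, 0, 0, 0, 0, 0, 0, 80, 0, 0, 0, 0, 0, 0, 80],
)

```text
clock: 16.38
ee_pos: [0.484, 0.2596, 0.3349]
eef_rot: [[0.984, 0.176, 0.001], [0.176, -0.984, 0.0], [0.001, -0.0, -1.0]]
contact_force: [-0.2, -0.3, -0.9]
opening: 0.0801
```

```bash
python3 - <<'E'
from h import *
rem(.4845,.2585)
a=env.snapshot('wrist')[:,:,::-1];b=env.snapshot('side')[:,:,::-1]
cv2.imwrite('pics/w18.png',a)
cv2.imwrite('pics/s18.png',cv2.resize(b[120:320,180:430],None,fx=3,fy=3,interpolation=cv2.INTER_CUBIC))
E
```

```text
t 16.38 pos [0.484  0.2596 0.3349] yaw 10.1 rem tool mm [ 0.3  1.2 -0. ] F [-0.2 -0.3 -0.9] op 0.0801 q [0.43 0.27 1.48 0.   1.39 0.25]
```

View pics/w18.png

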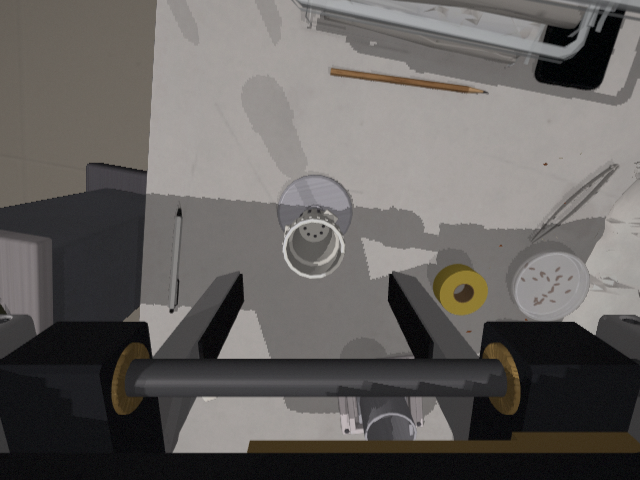

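View pics/s18.png

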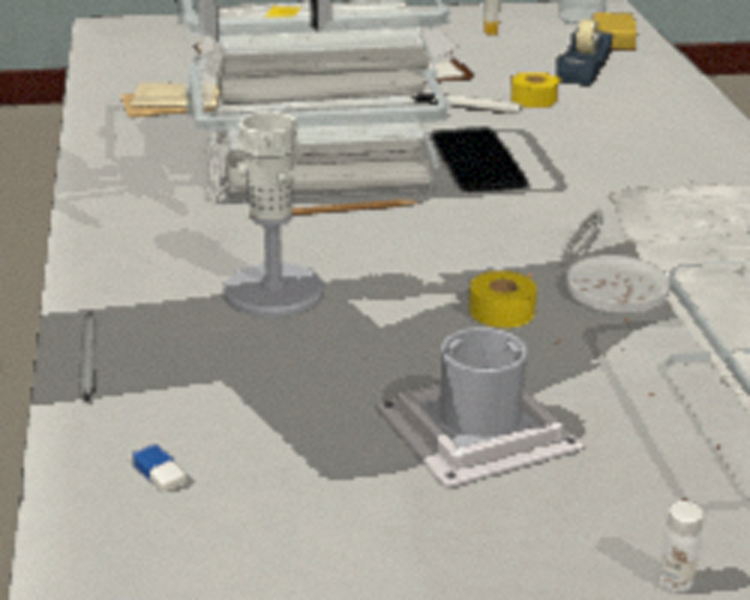

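```bash
python3 - <<'E'
from h import *
s=env.sense()
a=cv2.imread('pics/w18.png');cv2.imwrite('pics/w18c.png',cv2.resize(a[165:290,265:365],None,fx=4.7,fy=4.7,interpolation=cv2.INTER_CUBIC))
print(onz('wrist',314,248,.162,s),onz('wrist',315,212,.009,s))
E
```

```text
[0.48309186 0.25846878 0.162     ] [0.48342407 0.25864629 0.009     ]
```

View pics/w18c.png

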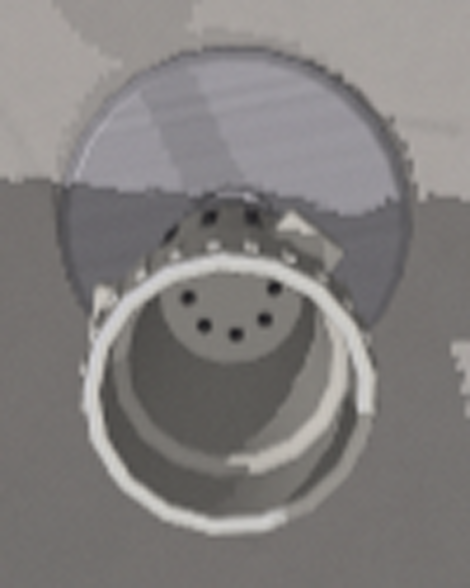

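The wrist view agrees: rim centre (0.483, 0.2585) against stand-foot centre (0.483, 0.2586), so it is centred to about 1 mm. Handing in.

```bash
python3 -c "
from cell import env
print(env.finish_job(), env.sense()['clock'])"
```

```text
the job is handed in; nothing more can be done
the job is handed in; nothing more can be done
```

The job is done and handed in after about 16.5 s. I carried the pair by the steel cup, set it in the fixture bay and let go. Then I gripped the strainer by its rim, twisted it 64°, pulled it out and stood it on the drip stand's plate.

**Last checks, before hand-in:**
- **Strainer:** the wrist and side views show it upright on the plate. Its rim centre is within about 1 mm of the stand's centre.
- **Outer cup:** it stands flat in the bay with its foot inside the walls.
- **Bystanders:** the eraser, vial and label roll look undisturbed by eye; I did not re-measure their positions.
- **Robot:** the gripper was open, about 76 mm above the strainer's rim. The highest wrist-force readings were about 18–20 N, when the strainer touched down on the plate.

**Disagreements:** the camera estimates differed by up to 7 mm for the cup and the stand, mostly the side view against the other two. I averaged them and corrected with close wrist views. While I held the strainer, its rim and underside gave positions about 2–4 mm apart across the jaws, so I split the difference.

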